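# Open the inclined filter housing and hang up its cover

### The arm

A 6-joint arm with a two-finger parallel gripper is mounted at the origin on a cart in front of the work surface, level with it; the furniture and walls round the work are solid. World frame = base frame: x ahead of the robot, y to its left, z up, the work surface at z = 0. Lengths are in m, angles in rad, forces in N, time in s.
With the tool pointing down it reaches from about 0.3 to 0.95 m from the base axis. Payload 3.1 kg.
Tool frame: the origin (TCP) lies at the very end of the fingers, on their centre line; the grasp point (between the pads) lies arm.grasp_offset behind it (arm.grasp_offset is the distance from the TCP to the grasp point, in m); x points along the fingers, z is the direction in which the jaws open and shut, and the axes are right-handed (so a half turn about x gives the same grasp; the last joint's range is limited). The gripper opens to 85 mm and grips with 20 to 120 N. Pads are 22 mm wide; open, the fingers measure 114 mm over their backs; the gripper's body (76 mm by 85 mm) begins 54 mm behind the grasp point. The pads swing forward as they close: fully open they stand 13 mm farther back than shut.
Start: joints at [-1.271, 0.308, 1.634, -0, 1.2, -0.07], TCP at [0.226, -0.583, 0.231] pointing down, gripper open.
Joint ranges: [-3.06, 3.06], [-0.79, 1.96], [0.05, 2.63], [-1.19, 4.34], [0.05, 2.64], [-2.94, 2.94]. Speed limits (rad/s): [2.79, 2.79, 3.14, 3.14, 3.14, 3.14].

### API

Orientations are given as a rotation vector (axis times angle).
In Python, from workcell import arm gives the robot as it stands. The module is installed in compiled form; this text tells all that it offers.
- The arm moves only by the tool servo_tool, never from a script. Its argument "increments" is a list of rows, each a list of 3 entries, a list of its own where there are three numbers: the shift along the world's x, y, z in mm, then the turn, a rotation vector about the world's x, y, z in rad, then the opening, from 0 (shut) to 1 (fully open). A call has 1 to 20 rows; each row shifts and turns the pose as measured when the row begins; what a row does not reach is not made up. A row lasts 1/10 s, in which the tool goes at most 50 mm and 8.59 degrees, less where a joint would pass 70% of its speed; a pose out of reach is approached as far as the arm can. A call with a gripper value outside its range is refused whole. The fingers move at their own pace and stop on an object; the grip force is fixed at half the most. Time passes only in rows, so rows that do not move let the fingers close. It gives the time, the measured TCP pose, the force and the opening at its end, in the units of the state.
- arm.get_obs(): the state, without advancing time (a new reading comes with each control period).
- arm.camera(name): name is "scene" or "top" or "wrist"; returns a dict with "pixels" (400x640x3 uint8, blue, green, red), "fx", "fy", "cx", "cy" (pixels), "world_to_cam" (4x4, takes a point from world to camera coordinates); the wrist camera has in their place "tool_from_camera" (4x4, takes a point from camera to tool coordinates, whose origin is the TCP and whose axes are the tool frame's). Camera axes: x right, y up, looking along -z (the intrinsics and any distortion apply to the point x, -y, -z); pixel columns grow to the right and rows downward; lengths in m; the calibration is good to about 2 mm. A picture is of the moment at which its call begins: read the wrist's pose just before it. There is no depth.
- arm.job_done(): hands the job in, once; it reports no verdict.
The state is a dict: "t": time; "q": joint angles; "dq": joint speeds; "joint_efforts": joint torques, N m; "ee_pos": TCP position; "tcp_rot": TCP orientation; "ft_force": force on the tool from outside, world axes, zero at the start; "torque": the same for the moment, N m; "gripper_width": opening from 0.0 (shut) to 1.0 (fully open).
Only numpy, scipy, OpenCV 4.12 (cv2) and the standard library are available. Lean on these libraries where they do the work, as an engineer would, in place of code of your own. Each camera call takes 0.05 s, during which the arm holds its last target. There are 200 camera calls.

### The job

Open the inclined filter housing: turn its cover by the grip bar about a quarter turn anticlockwise (seen from above) until it reaches the stop and its lugs are free of the claws, and lift it off. Then hang the cover by its eye on the peg of the sloping stand, so that it rests on the board below the peg, and let go. Leave the glass beaker, the dropper bottle and the petri dish where they stand.

Things in the scene. Friction and masses are not known exactly. Their poses are not given: they have to be found in the camera images.
- housing: Base of the filter housing, fixed to the bench: dark steel plate 130 x 120 x 14 mm with a grey block that carries the inclined head. Origin at the centre of its underside, z up, x away from the robot at yaw 0 (it stands turned by up to 0.25 rad). Housing and stand change sides from start to start.
- housing_head: Inclined aluminium cup of the housing, fixed; flange 120 mm wide, bore 70 mm with a paper cartridge in it. Origin on the axis at the flange's face, 135 mm above the bench; z along the axis, out of the mouth, leaning 30 degrees from vertical towards the robot's side; x up the slope of the flange, away from the robot. Nothing fixed stands more than 16 mm above the flange's face.
- cover: Loose grey bayonet cap, 88 mm wide, 24 mm high, 0.17 to 0.35 kg, grip bar on top, eye at one side. Origin on its axis at the face that sits on the flange (seated: at the head's origin); z along the axis, out of the bar's side; x to the eye. Below the origin a 62 mm spigot, 8 mm long, with 3 mm play in the bore. At the start locked: x turned 85 degrees clockwise from the head's x (eye to right).
- cover_grip (a point): Middle of the grip bar, 44 mm above the cover's origin on its axis. The bar is 64 mm long (along the cover's x), 14 mm thick (along y) and stands from 27 mm to 59 mm above the cover's origin, free on both sides; at its foot is a plinth 74 x 22 mm up to 27 mm.
- cover_eye (a point): Centre of the hole in the cover's eye: a flat steel ring, hole 15 to 16 mm, outside 30 mm, 6 mm thick (18 to 24 mm above the cover's origin), 68 mm from the cover's axis along its x. The hole's axis is parallel to the cover's z.
- stand: Base of the stand, fixed to the bench: dark steel plate 150 x 140 x 12 mm with four aluminium legs that carry a sloping board. Origin at the centre of its underside, z up, x away from the robot at yaw 0 (turned by up to 0.25 rad).
- peg: Sloping aluminium board with its peg, fixed. Origin where the peg's axis meets the board's face, 120 mm above the bench; z along the peg, square to the board, leaning 35 degrees from vertical towards the robot's side; x up the slope. Peg 10 mm thick, 50 mm long, the last 6 mm tapered to 5 mm; collar 20 mm wide, 6 mm high at its foot.
- beaker: Small empty glass beaker, loose, 45 x 48 x 56 mm, standing between housing and stand; origin at the centre of its underside, z up.
- dropper: Brown dropper bottle with black cap, loose, 53 mm wide, 98 mm high, standing between and behind housing and stand; origin at the centre of its underside, z up.
- dish: Flat clear petri dish, loose, 61 mm wide, 14 mm high, near the front edge of the bench; origin at the centre of its underside, z up.
- claw (a point): Top of one of the two opposite claws on the flange, at the middle of its arc (25 degrees from the head's x towards y; the other at 205). Each spans 70 degrees, 46 to 61 mm from the axis; its lip lies 10 to 16 mm above the flange's face, so a freed lug must rise more than 16 mm to pass.
- cover_lug (a point): Outer end of one of the cover's two steel lugs (along its +y and -y, 18 mm wide, 8 mm thick, to 54 mm from the axis), under the claws at the start. Turned anticlockwise about the cover's z they are free of the claws from about 66 degrees on; stop pins end the turn at about 87 degrees, where the cover's x lies along the head's x. It turns easily, held only by its weight.
- board (a point): Point on the board's face 68 mm down the slope from the peg, over which the hung cover's axis lies: the spigot's end rests on the board, the cover's origin 8 mm above this face, the eye's centre 29 mm along the peg. The board is 140 mm wide and reaches 27 mm up and 137 mm down the slope from the peg.
Not all that is in view belongs to the job. What is shaped like the stand but green or red is not meant.

How it is judged:
By the outcome, as a careful person would: the job done as asked, in the order asked, and still so for the second after the job is handed in, with the robot touching nothing.
It also fails if it takes over 46 s, if anything falls off the work surface, if the arm or the gripper's body presses on something with over 40 N, if the wrist force passes 120 N, or if a joint passes its speed limit or range.

## Working session

There is one attempt and no reset: what is moved stays moved. The work goes in short steps, Python scripts to look and compute and a tool call to move; the robot and the scene stay as the last step left them, time stands still between calls to the robot, and variables do not carry over. Pictures are saved under pics/ and viewed, about 8 in all and at most 12, crops included, and the job is handed in when it is done.

Besides the shell and the picture viewer there is one more tool, called after ">>>" as a command line: name --argument value ..., lists and objects as JSON in quotes. servo_tool: Moves the arm, as the interface text tells. Its arguments: {"type":"object","properties":{"increments":{"type":"array"}},"required":["increments"]}

```bash
mkdir -p pics; python3 - <<'E'
from workcell import arm
import cv2,numpy as np,pickle
o=arm.get_obs();print({k:np.round(v,3) for k,v in o.items()},arm.grasp_offset)
for n in("scene","top"):
    c=arm.camera(n);cv2.imwrite(f"pics/{n}0.png",c["pixels"]);pickle.dump(c,open(f"{n}0.pkl","wb"))
    print(n,{k:(np.round(v,4).tolist()) for k,v in c.items() if k!="pixels"})
E
```

```text
{'t': np.float64(0.0), 'q': array([-1.271,  0.309,  1.635, -0.   ,  1.2  , -0.07 ]), 'dq': array([-0.001,  0.001,  0.001, -0.001,  0.001,  0.001]), 'joint_efforts': array([ 0.0000e+00, -4.1525e+01, -2.7666e+01, -0.0000e+00,  1.0000e-02,
       -0.0000e+00]), 'ee_pos': array([ 0.226, -0.582,  0.23 ]), 'tcp_rot': array([ 0.934,  1.364, -0.932]), 'ft_force': array([-0.539, -0.294, -0.3  ]), 'torque': array([-0.   ,  0.013, -0.007]), 'gripper_width': np.float64(0.997)} 0.0187
scene {'fx': 441.3737, 'fy': 441.3737, 'cx': 315.1735, 'cy': 191.1307, 'world_to_cam': [[-0.9138, -0.4056, -0.0217, 0.3976], [0.2468, -0.5967, 0.7636, -0.3469], [-0.3227, 0.6924, 0.6454, -1.2123], [0.0, 0.0, 0.0, 1.0]]}
top {'fx': 414.9369, 'fy': 414.9369, 'cx': 326.7191, 'cy': 192.0678, 'world_to_cam': [[-0.0138, -0.9998, 0.0171, -0.1894], [0.9913, -0.0115, 0.1308, -0.5526], [-0.1305, 0.0188, 0.9913, -1.3451], [0.0, 0.0, 0.0, 1.0]]}
```

View pics/scene0.png

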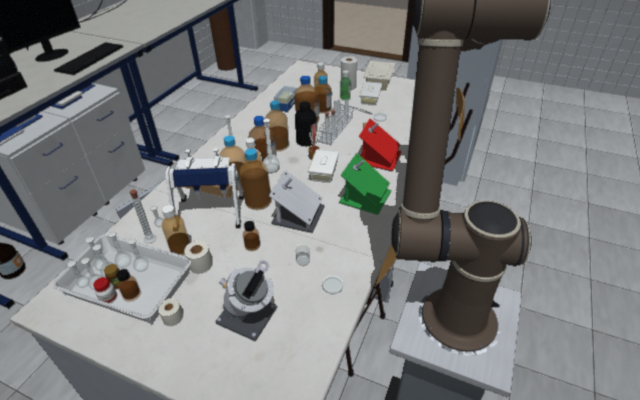

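View pics/top0.png

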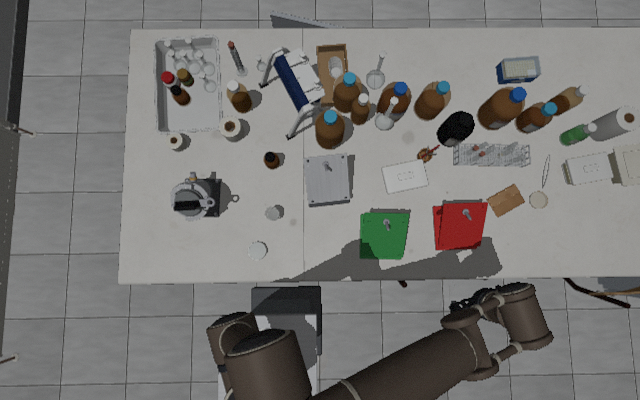

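```bash
cat > h.py <<'E'
import numpy as np,cv2,pickle
def ray(c,u,v):
    W=c["world_to_cam"];R,t=W[:3,:3],W[:3,3]
    d=R.T@np.array([(u-c["cx"])/c["fx"],-(v-c["cy"])/c["fy"],-1.]);return -R.T@t,d/np.linalg.norm(d)
def onz(c,u,v,z):
    o,d=ray(c,u,v);return o+d*(z-o[2])/d[2]
def proj(c,p):
    W=c["world_to_cam"];q=W[:3,:3]@p+W[:3,3];return np.array([c["cx"]-c["fx"]*q[0]/q[2],c["cy"]+c["fy"]*q[1]/q[2]])
def tri(a,b):
    (o,d),(p,e)=a,b
    s=np.linalg.lstsq(np.c_[d,-e],p-o,rcond=None)[0];x=o+s[0]*d;y=p+s[1]*e;return (x+y)/2,np.linalg.norm(x-y)
def load(n):return pickle.load(open(n,"rb"))
E
python3 - <<'E'
from h import *
T=load("top0.pkl");S=load("scene0.pkl")
def cr(c,x,y,w=80,h=60):return cv2.resize(c["pixels"][y:y+h,x:x+w],(400,300),interpolation=cv2.INTER_CUBIC)
m=np.vstack([np.hstack([cr(T,160,165),cr(T,290,150)]),np.hstack([cr(S,210,260,100,75),cr(S,265,165,80,60)])])
for i in range(0,800,50):cv2.line(m,(i,0),(i,4 if i%100 else 9),(0,0,255),1)
cv2.imwrite("pics/m1.png",m)
E
```

```text
(no output)
```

View pics/m1.png

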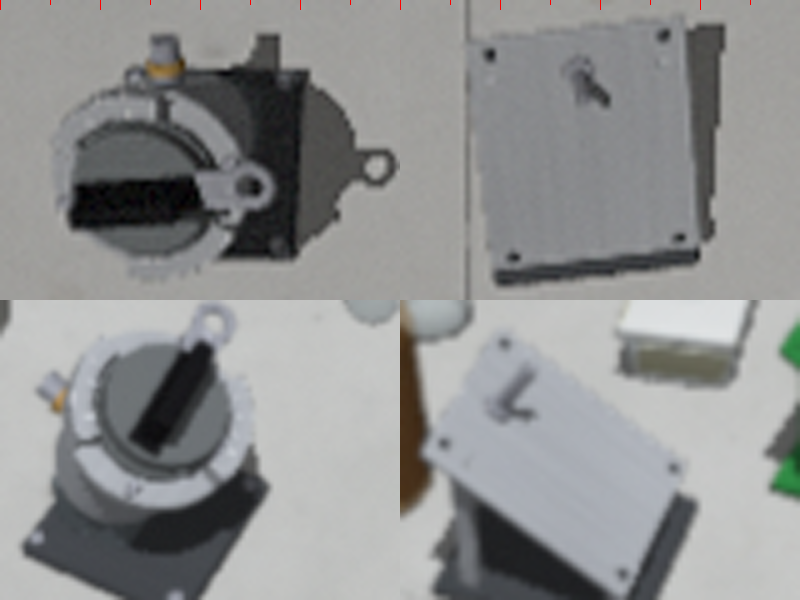

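```bash
cat > model.py <<'E'
from h import *
from scipy.spatial.transform import Rotation as Ro
from scipy.optimize import least_squares
def frame(x,y,z,yaw,tilt): # z leaning by tilt to -x of yawed frame
    return Ro.from_euler("zy",[yaw,-tilt]).as_matrix(),np.array([x,y,z])
E
python3 - <<'E'
from model import *
T=load("top0.pkl");S=load("scene0.pkl")
tp=lambda X,Y,s=5,x=160,y=165:np.array([X/s+x,Y/s+y])
print("eye",tri(ray(T,*tp(250,186)),ray(S,*tp(213,23,4,210,260))))
print("flange",tri(ray(T,*tp(150,183)),ray(S,*tp(163,118,4,210,260))))
print("plate edge",onz(T,*tp(305,70),.014),onz(T,*tp(292,258),.014))
t2=lambda X,Y:tp(X-400,Y,5,290,150); s2=lambda X,Y:tp(X-400,Y-300,5,265,165)
cor={(27,-70):((685,17),(500,328)),(27,70):((470,45),(425,452)),(-137,70):((495,270),(615,598)),(-137,-70):((698,250),(690,470))}
for k,(a,b) in cor.items():print(k,tri(ray(T,*t2(*a)),ray(S,*s2(*b))))
def res(p):
    R,o=frame(p[0],p[1],.12,p[2],np.radians(35));r=[]
    for k,(a,b) in cor.items():
        P=o+R@np.array([k[0],k[1],0])/1e3
        r+=[proj(T,P)-t2(*a),proj(S,P)-s2(*b)]
    return np.concatenate(r)
f=least_squares(res,[.7,0,0]);print(f.x,np.round(f.fun,1))
eT,eS=tp(250,186),tp(213,23,4,210,260);fT,fS=tp(150,183),tp(163,118,4,210,260)
def res2(p):
    R,o=frame(p[0],p[1],.135,p[2],np.radians(30))
    E=o+R@Ro.from_euler("z",-85,degrees=True).as_matrix()@np.array([.068,0,.024])
    return np.concatenate([proj(T,E)-eT,proj(S,E)-eS,proj(T,o)-fT,proj(S,o)-fS])
g=least_squares(res2,[.6,.3,0]);print(g.x,np.round(g.fun,1))
R,o=frame(f.x[0],f.x[1],.12,f.x[2],np.radians(35))
for h in(0,.05):print("peg",o+R@[0,0,h],proj(T,o+R@[0,0,h]),proj(S,o+R@[0,0,h]))
for n,(u,v) in dict(beaker=(275,212),dropper=(272,159),dish=(258,250)).items():print(n,onz(T,u,v,.03))
E
```

```text
eye (array([0.50912194, 0.15947981, 0.15616758]), np.float64(0.0027932981635779798))
flange (array([0.51288702, 0.22595899, 0.13391734]), np.float64(4.871645020630054e-05))
plate edge [0.60216753 0.16095429 0.014     ] [0.47465041 0.16715695 0.014     ]
(27, -70) (array([ 0.66068566, -0.26006999,  0.13018213]), np.float64(0.0011171667984834599))
(27, 70) (array([ 0.64486606, -0.12426367,  0.13052198]), np.float64(0.00293679177633559))
(-137, 70) (array([ 0.51521452, -0.13548766,  0.03756679]), np.float64(0.00899721225505437))
(-137, -70) (array([ 0.523848  , -0.27198833,  0.03628143]), np.float64(0.0020641600066800595))
[ 0.6297935  -0.1922339   0.07716745] [ 0.1  0.6  1.1 -1.6 -1.5 -1.3 -0.9  0.2 -1.2 -0.8  1.5  0.6  0.3 -0.1
  0.7 -1.8]
[0.51294459 0.226881   0.0341872 ] [-0.5 -0.2  0.8 -0.8 -0.4 -0.1 -0.2  0. ]
peg [ 0.6297935 -0.1922339  0.12     ] [325.49069916 163.72941542] [284.41329998 186.68602649]
peg [ 0.60111468 -0.1922339   0.1609576 ] [325.80718344 170.29147329] [291.43342471 179.13552625]
beaker [ 0.48639775 -0.02372149  0.03      ]
dropper [ 0.66610123 -0.01316273  0.03      ]
dish [0.36205461 0.03165828 0.03      ]
```

```bash
sed -i 's/"zy"/"ZY"/' model.py; cat > plan.py <<'E'
from model import *
from workcell import arm
def toolR(R,phi): # x = -R.z ; tool z = head frame direction at angle phi(deg) in the slope plane
    a=np.radians(phi);x=-R[:,2];z=R@np.array([np.cos(a),np.sin(a),0]);return np.c_[x,np.cross(z,x),z]
def show(pos,Rt):
    o=arm.get_obs();Rc=Ro.from_rotvec(o["tcp_rot"])
    d=(np.array(pos)-o["ee_pos"])*1e3;r=(Ro.from_matrix(Rt)*Rc.inv()).as_rotvec()
    print("t",round(float(o["t"]),2),"shift mm",np.round(d,1),"turn",np.round(r,3),"ang",round(np.linalg.norm(r),3),"q",np.round(o["q"],2),"f",np.round(o["ft_force"],1),"w",round(float(o["gripper_width"]),3),"pos",np.round(o["ee_pos"],4))
E
python3 - <<'E'
from plan import *
T=load("top0.pkl");S=load("scene0.pkl")
tp=lambda X,Y,s=5,x=160,y=165:np.array([X/s+x,Y/s+y])
t2=lambda X,Y:tp(X-400,Y,5,290,150); s2=lambda X,Y:tp(X-400,Y-300,5,265,165)
cor={(27,-70):((685,17),(500,328)),(27,70):((470,45),(425,452)),(-137,70):((495,270),(615,598)),(-137,-70):((698,250),(690,470))}
def res(p):
    R,o=frame(p[0],p[1],.12,p[2],np.radians(35));r=[]
    for k,(a,b) in cor.items():
        P=o+R@np.array([k[0],k[1],0])/1e3
        r+=[proj(T,P)-t2(*a),proj(S,P)-s2(*b)]
    return np.concatenate(r)
f=least_squares(res,[.7,0,0]);print(f.x,np.round(f.fun,1))
eT,eS=tp(250,186),tp(213,23,4,210,260);fT,fS=tp(150,183),tp(163,118,4,210,260)
def res2(p):
    R,o=frame(p[0],p[1],.135,p[2],np.radians(30))
    E=o+R@Ro.from_euler("z",-85,degrees=True).as_matrix()@np.array([.068,0,.024])
    return np.concatenate([proj(T,E)-eT,proj(S,E)-eS,proj(T,o)-fT,proj(S,o)-fS])
g=least_squares(res2,[.6,.3,0]);print(g.x,np.round(g.fun,1))
R,o=frame(f.x[0],f.x[1],.12,f.x[2],np.radians(35))
for h in(0,.05):print("peg",o+R@[0,0,h],t2(578,70),proj(T,o+R@[0,0,h]),proj(S,o+R@[0,0,h]))
print("start R",np.round(Ro.from_rotvec(arm.get_obs()["tcp_rot"]).as_matrix(),3))
R,o=frame(g.x[0],g.x[1],.135,g.x[2],np.radians(30))
for phi in(5,185):show(o+R@[0,0,.16],toolR(R,phi))
print(arm.camera("wrist")["tool_from_camera"])
E
```

```text
[ 0.62978799 -0.1925137   0.08950118] [ 0.1  0.3  0.8 -1.1 -1.3 -1.  -0.4 -0.5 -1.3 -0.3  2.   0.1  0.1 -0.6
  0.2 -1.2]
[0.51256688 0.227016   0.04480933] [-0.3 -0.4  0.6 -0.6 -0.5  0.1 -0.1  0.1]
peg [ 0.62978799 -0.1925137   0.12      ] [325.6 164. ] [325.57920056 163.73022745] [284.45286863 186.63693106]
peg [ 0.60122396 -0.19507706  0.1609576 ] [325.6 164. ] [326.73715025 170.24651095] [291.78995271 178.62305978]
start R [[-0.001  0.932  0.361]
 [ 0.002  0.361 -0.932]
 [-1.     0.    -0.002]]
t 0.1 shift mm [207.  805.5  43.4] turn [-0.33 -0.46  1.3 ] ang 1.418 q [-1.27  0.31  1.64 -0.    1.2  -0.07] f [-0.1  0.5  0.2] w 1.0 pos [ 0.2256 -0.582   0.2302]
t 0.1 shift mm [207.  805.5  43.4] turn [ 0.486 -0.349 -1.762] ang 1.861 q [-1.27  0.31  1.64 -0.    1.2  -0.07] f [-0.1  0.5  0.2] w 1.0 pos [ 0.2256 -0.582   0.2302]
[[ 1.61521787e-03  2.89317165e-01 -9.57231931e-01 -1.43091750e-01]
 [-2.01344179e-04  9.57233254e-01  2.89317225e-01  7.48859400e-02]
 [ 9.99998675e-01 -2.74577276e-04  1.60439259e-03  9.29854249e-04]
 [ 0.00000000e+00  0.00000000e+00  0.00000000e+00  1.00000000e+00]]
```

>>> servo_tool --increments '[[[20,44.7,12],[-0.0183,-0.0256,0.0722],1],[[20,44.7,12],[-0.0183,-0.0256,0.0722],1],[[20,44.7,12],[-0.0183,-0.0256,0.0722],1],[[20,44.7,12],[-0.0183,-0.0256,0.0722],1],[[20,44.7,12],[-0.0183,-0.0256,0.0722],1],[[20,44.7,12],[-0.0183,-0.0256,0.0722],1],[[12,44.7,2.4],[-0.0183,-0.0256,0.0722],1],[[12,44.7,2.4],[-0.0183,-0.0256,0.0722],1],[[12,44.7,2.4],[-0.0183,-0.0256,0.0722],1],[[12,44.7,2.4],[-0.0183,-0.0256,0.0722],1],[[12,44.7,2.4],[-0.0183,-0.0256,0.0722],1],[[12,44.7,2.4],[-0.0183,-0.0256,0.0722],1],[[2.5,44.7,-7],[-0.0183,-0.0256,0.0722],1],[[2.5,44.7,-7],[-0.0183,-0.0256,0.0722],1],[[2.5,44.7,-7],[-0.0183,-0.0256,0.0722],1],[[2.5,44.7,-7],[-0.0183,-0.0256,0.0722],1],[[2.5,44.7,-7],[-0.0183,-0.0256,0.0722],1],[[2.5,44.7,-7],[-0.0183,-0.0256,0.0722],1]]'

```text
t: 1.95
ee_pos: [0.4284, 0.2441, 0.2713]
tcp_rot: [-0.126, 1.017, 0.127]
ft_force: [0.8, -0.0, 0.3]
gripper_width: 0.996
```

```bash
cat > wr.py <<'E'
from plan import *
def wrist(tag):
    o=arm.get_obs();c=dict(arm.camera("wrist"))
    M=np.eye(4);M[:3,:3]=Ro.from_rotvec(o["tcp_rot"]).as_matrix();M[:3,3]=o["ee_pos"]
    c["world_to_cam"]=np.linalg.inv(M@c["tool_from_camera"]);pickle.dump(c,open(tag+".pkl","wb"));cv2.imwrite(f"pics/{tag}.png",c["pixels"]);return c
H=(0.5126,0.2270,.135,0.045,np.radians(30))
P=(0.6298,-0.1925,.12,0.0895,np.radians(35))
E
python3 - <<'E'
from wr import *
c=wrist("w1");R,o=frame(*H);show(o+R@[0,0,.16],toolR(R,5))
print("origin",proj(c,o+R@[0,0,.059]))
E
```

```text
t 2.0 shift mm [  5.1 -26.3   3.6] turn [-0.006  0.025 -0.053] ang 0.059 q [ 0.6  -0.26  2.23 -0.39  0.71  0.65] f [-0.3  3.   0.1] w 0.999 pos [0.4275 0.2497 0.27  ]
origin [317.93524474 226.66858889]
```

View pics/w1.png

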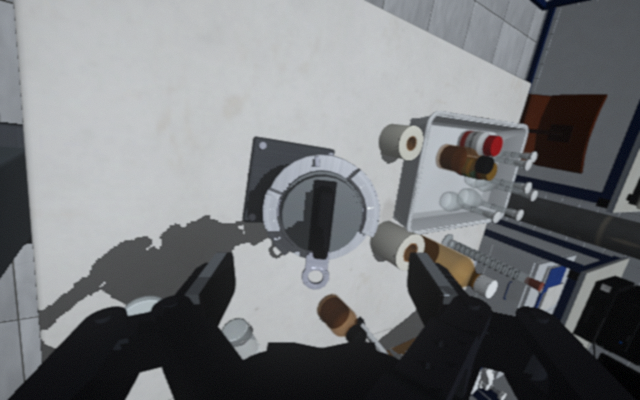

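>>> servo_tool --increments '[[[17.5,-12.5,-24],[-0.003,0.012,-0.026],1],[[17.5,-12.5,-24],[-0.003,0.012,-0.026],1],[[0,0,0],[0,0,0],1],[[0,0,0],[0,0,0],1]]'

```text
t: 2.4
ee_pos: [0.4608, 0.2289, 0.2197]
tcp_rot: [-0.108, 1.047, 0.095]
ft_force: [-0.2, 0.9, -0.4]
gripper_width: 0.998
```

```bash
python3 - <<'E'
from wr import *
c=wrist("w2");R,o=frame(*H);show(o+R@[0,0,.10],toolR(R,5))
im=c["pixels"].copy()
for p in ([0,0,0],[0,0,.059]):print(proj(c,o+R@p))
C=R@Ro.from_euler("z",-85,degrees=True).as_matrix()
for p in ([.068,0,.024],[.032,.007,.059],[.032,-.007,.059],[-.032,.007,.059],[-.032,-.007,.059]):
    u=proj(c,o+C@p);print(p,u.round(1));cv2.circle(im,tuple(u.astype(int)),2,(0,0,255),-1)
for a in range(0,360,10):
    u=proj(c,o+R@[.06*np.cos(np.radians(a)),.06*np.sin(np.radians(a)),0]);cv2.circle(im,tuple(u.astype(int)),1,(0,255,0),-1)
cv2.imwrite("pics/w2a.png",cv2.resize(im[100:340,200:500],(800,640))[:600])
E
```

```text
t 2.45 shift mm [ 2.1 -4.   1.9] turn [ 0.001 -0.002 -0.01 ] ang 0.01 q [ 0.51 -0.13  2.23 -0.4   0.6   0.65] f [ 1.2  0.8 -0.8] w 1.002 pos [0.4605 0.2288 0.2197]
[322.00511545 207.45992879]
[322.12029745 234.14072012]
[0.068, 0, 0.024] [321.3 292.3]
[0.032, 0.007, 0.059] [331.7 276.6]
[0.032, -0.007, 0.059] [311.7 276.4]
[-0.032, 0.007, 0.059] [333.5 187.8]
[-0.032, -0.007, 0.059] [311.6 187.6]
```

View pics/w2a.png

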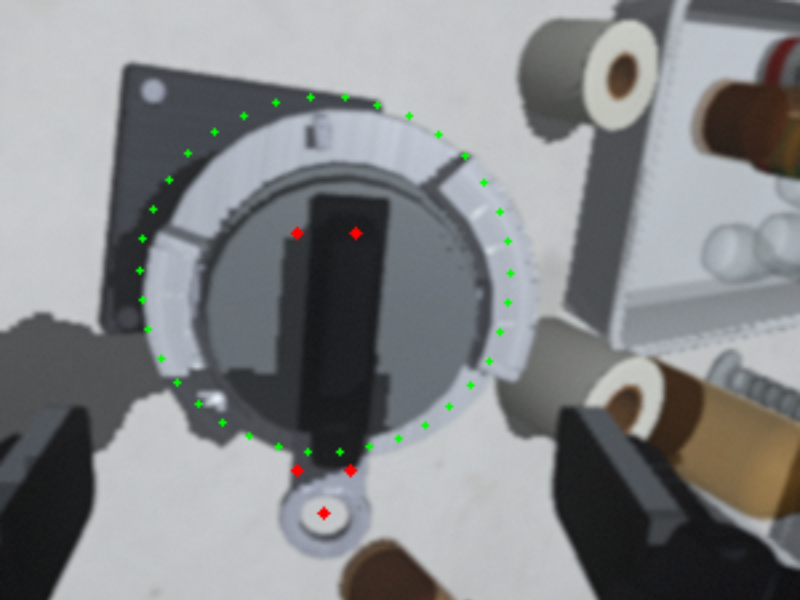

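```bash
python3 - <<'E'
from wr import *
c=load("w2.pkl");print([k for k in c],c["fx"],c["cx"],c["cy"])
g=c["pixels"].max(2)
for v in range(170,286,6):
    r=np.where(g[v,300:355]<45)[0]+300
    print(v,(r.min(),r.max(),len(r)) if len(r) else None,g[v,312:348:5])
print("col", [int(x) for x in g[168:290:3,328]])
E
```

```text
['pixels', 'fx', 'fy', 'cx', 'cy', 'tool_from_camera', 'world_to_cam'] 294.28131014213653 320.9079180888686 201.47153240052407
170 None [ 75 118 126 130 130 125 106  84]
176 (np.int64(318), np.int64(344), 27) [124  45  40  41  41  39  39 123]
182 (np.int64(317), np.int64(343), 27) [124  41  35  28  32  33  39 124]
188 (np.int64(317), np.int64(343), 27) [ 72  33  28  31  33  32  35 125]
194 (np.int64(316), np.int64(342), 27) [ 56  33  26  36  36  35  35 125]
200 (np.int64(315), np.int64(342), 28) [ 54  28  28  35  35  37  35 122]
206 (np.int64(315), np.int64(341), 27) [ 55  29  29  34  36  36  48 123]
212 (np.int64(314), np.int64(341), 28) [ 53  26  31  35  35  34  65 121]
218 (np.int64(314), np.int64(340), 27) [ 56  26  30  35  34  34  91 118]
224 (np.int64(313), np.int64(340), 28) [ 52  25  33  33  36  34 100 118]
230 (np.int64(313), np.int64(339), 27) [ 50  27  34  34  34  34 114 117]
236 (np.int64(313), np.int64(340), 28) [ 47  26  32  37  35  34  99 117]
242 (np.int64(312), np.int64(340), 29) [ 43  29  33  37  37  30  53 111]
248 (np.int64(312), np.int64(339), 28) [ 38  27  31  30  29  28  55 118]
254 (np.int64(312), np.int64(338), 27) [ 37  29  30  28  29  31  54 118]
260 (np.int64(312), np.int64(337), 26) [ 35  30  36  37  32  35  53 110]
266 (np.int64(317), np.int64(335), 19) [ 78  38  33  30  30  89 194 192]
272 (np.int64(318), np.int64(333), 16) [ 79  47  32  32  31 178 202 202]
278 None [ 79  76 131 169 174 186 202 201]
284 None [168 174 200 203 180 187 198 198]
col [95, 129, 39, 42, 36, 29, 32, 36, 34, 37, 37, 34, 35, 36, 36, 36, 34, 34, 34, 36, 36, 33, 34, 34, 33, 34, 34, 30, 30, 29, 32, 36, 30, 33, 32, 30, 127, 177, 185, 177, 176]
```

```bash
python3 - <<'E'
from wr import *
c=load("w2.pkl");T=load("top0.pkl");S=load("scene0.pkl")
A=np.linspace(0,2*np.pi,181)
def parts(p):
    R,o=frame(p[0],p[1],.135,p[2],np.radians(30));C=R@Ro.from_euler("z",-85,degrees=True).as_matrix()
    E=o+C@[.068,0,.024]
    circ=lambda r,z:np.array([proj(c,o+R@[r*np.cos(a),r*np.sin(a),z]) for a in A])
    cl=circ(.061,.016);fl=circ(.060,0)
    a=proj(c,o+C@[-.032,0,.043]);b=proj(c,o+C@[.032,0,.043])
    at=lambda v:a[0]+(b[0]-a[0])*(v-a[1])/(b[1]-a[1])
    return np.r_[proj(c,E)-[321.5,293.5],cl[:,0].min()-254.4,cl[:,0].max()-401.4,fl[:,1].min()-141.2,at(176)-331,at(260)-324.5,
      (proj(T,E)-[210,202.2]),(proj(S,E)-[263.25,265.75])]
f=least_squares(parts,[.51,.227,0]);print(f.x,f.fun.round(1))
p=f.x;R,o=frame(p[0],p[1],.135,p[2],np.radians(30));C=R@Ro.from_euler("z",-85,degrees=True).as_matrix()
for q in([-.037,.011,.027],[-.037,-.011,.027],[.037,.011,.027],[.037,-.011,.027],[-.032,.007,.059],[.032,.007,.059],[.032,-.007,.059]):print(q,proj(c,o+C@q).round(1))
E
```

```text
[ 0.51781929  0.22444455 -0.02222487] [ 0.1  0.9 -1.7  0.2 -1.2  0.8  0.9  0.5 -0.6  0.8 -1.3]
[-0.037, 0.011, 0.027] [345.5 174. ]
[-0.037, -0.011, 0.027] [316.4 172. ]
[0.037, 0.011, 0.027] [337.6 263.6]
[0.037, -0.011, 0.027] [310.7 262. ]
[-0.032, 0.007, 0.059] [342.8 189. ]
[0.032, 0.007, 0.059] [335.1 277.4]
[0.032, -0.007, 0.059] [315.4 276.2]
```

```bash
sed -i 's/^H=.*/H=(0.5180,0.2243,.135,-0.022,np.radians(30))/' wr.py; python3 - <<'E'
from wr import *
R,o=frame(*H);show(o+R@[0,0,.032],toolR(R,5));print(R[:,2])
E
```

```text
t 2.45 shift mm [ 41.5  -4.1 -56.9] turn [ 0.001 -0.002 -0.077] ang 0.077 q [ 0.51 -0.13  2.23 -0.4   0.6   0.65] f [ 1.2  0.8 -0.8] w 1.002 pos [0.4605 0.2288 0.2197]
[-0.499879    0.01099911  0.8660254 ]
```

>>> servo_tool --increments '[[[7.5,-3.4,2],[0,0,-0.077],1],[[8.5,-0.2,-14.7],[0,0,0],1],[[8.5,-0.2,-14.7],[0,0,0],1],[[8.5,-0.2,-14.7],[0,0,0],1],[[8.5,-0.2,-14.7],[0,0,0],1],[[0,0,0],[0,0,0],1]]'

```text
t: 3.05
ee_pos: [0.5055, 0.2262, 0.1714]
tcp_rot: [-0.058, 1.035, 0.026]
ft_force: [-0.1, 1.2, -0.6]
gripper_width: 1.0
```

```bash
python3 - <<'E'
from wr import *
R,o=frame(*H);show(o+R@[0,0,.032],toolR(R,5))
E
```

```text
t 3.05 shift mm [-3.5 -1.5 -8.7] turn [-0.008  0.012  0.004] ang 0.015 q [ 0.48  0.03  2.2  -0.54  0.49  0.85] f [-0.1  1.2 -0.6] w 1.0 pos [0.5055 0.2262 0.1714]
```

>>> servo_tool --increments '[[[-3.5,-1.5,-8.7],[-0.008,0.012,0.004],1],[[0,0,0],[0,0,0],1],[[0,0,0],[0,0,0],1]]'

```text
t: 3.35
ee_pos: [0.5023, 0.2252, 0.1656]
tcp_rot: [-0.066, 1.044, 0.027]
ft_force: [0.4, 0.8, 1.7]
gripper_width: 0.997
```

```bash
python3 - <<'E'
from wr import *
R,o=frame(*H);show(o+R@[0,0,.032],toolR(R,5))
E
```

```text
t 3.35 shift mm [-0.3 -0.6 -2.9] turn [-0.002  0.004 -0.001] ang 0.004 q [ 0.48  0.04  2.2  -0.54  0.49  0.84] f [0.4 0.8 1.7] w 0.997 pos [0.5023 0.2252 0.1656]
```

>>> servo_tool --increments '[[[0,-0.6,-2.5],[0,0,0],0.6],[[0,0,0],[0,0,0],0.4],[[0,0,0],[0,0,0],0.2],[[0,0,0],[0,0,0],0],[[0,0,0],[0,0,0],0],[[0,0,0],[0,0,0],0],[[0,0,0],[0,0,0],0],[[0,0,0],[0,0,0],0]]'

```text
t: 4.15
ee_pos: [0.5014, 0.2249, 0.1644]
tcp_rot: [-0.065, 1.043, 0.027]
ft_force: [-0.6, 1.1, 1.1]
gripper_width: 0.149
```

```bash
python3 - <<'E'
from wr import *
R,o=frame(*H);show(o+R@[0,0,.032],toolR(R,5));print(R@np.array([0,0,1]))
E
```

```text
t 4.15 shift mm [ 0.6 -0.2 -1.7] turn [-0.002  0.004  0.   ] ang 0.005 q [ 0.48  0.04  2.2  -0.54  0.49  0.85] f [-0.6  1.1  1.1] w 0.149 pos [0.5014 0.2249 0.1644]
[-0.499879    0.01099911  0.8660254 ]
```

>>> servo_tool --increments '[[[0,0,0],[-0.05,0.001,0.0866],0],[[0,0,0],[-0.05,0.001,0.0866],0],[[0,0,0],[-0.05,0.001,0.0866],0],[[0,0,0],[-0.05,0.001,0.0866],0],[[0,0,0],[-0.05,0.001,0.0866],0],[[0,0,0],[-0.05,0.001,0.0866],0],[[0,0,0],[-0.05,0.001,0.0866],0]]'

```text
t: 4.85
ee_pos: [0.499, 0.2244, 0.163]
tcp_rot: [-0.717, 0.997, 0.404]
ft_force: [-2.4, 0.5, 1.0]
gripper_width: 0.152
```

```bash
python3 - <<'E'
from wr import *
R,o=frame(*H);show(o+R@[0,0,.032],toolR(R,90))
E
```

```text
t 4.85 shift mm [ 3.   0.3 -0.3] turn [-0.383  0.006  0.662] ang 0.765 q [ 0.48  0.04  2.21 -0.53  0.49  0.12] f [-2.4  0.5  1. ] w 0.152 pos [0.499  0.2244 0.163 ]
```

>>> servo_tool --increments '[[[0.5,0,0.2],[-0.05,0.001,0.0866],0],[[0.5,0,0.2],[-0.05,0.001,0.0866],0],[[0.5,0,0.2],[-0.05,0.001,0.0866],0],[[0.5,0,0.2],[-0.05,0.001,0.0866],0],[[0.5,0,0.2],[-0.05,0.001,0.0866],0],[[0.5,0,0.2],[-0.05,0.001,0.0866],0],[[0.5,0,0.2],[-0.03,0.001,0.052],0],[[0,0,0],[0,0,0],0]]'

```text
t: 5.65
ee_pos: [0.5, 0.224, 0.1636]
tcp_rot: [-1.327, 0.861, 0.759]
ft_force: [-0.9, -0.3, 0.7]
gripper_width: 0.15
```

```bash
python3 - <<'E'
from wr import *
R,o=frame(*H);show(o+R@[0,0,.032],toolR(R,90))
E
```

```text
t 5.65 shift mm [ 2.   0.7 -0.9] turn [-0.039 -0.006  0.074] ang 0.084 q [ 0.48  0.04  2.2  -0.53  0.5  -0.57] f [-0.9 -0.3  0.7] w 0.15 pos [0.5    0.224  0.1636]
```

>>> servo_tool --increments '[[[0.7,0.2,0],[-0.03,0,0.052],0],[[0.7,0.2,0],[-0.03,0,0.052],0],[[0,0,0],[-0.01,0,0.017],0],[[0,0,0],[0,0,0],0]]'

```text
t: 6.05
ee_pos: [0.5001, 0.2241, 0.1637]
tcp_rot: [-1.441, 0.825, 0.826]
ft_force: [-0.9, -0.0, -0.5]
gripper_width: 0.155
```

```bash
python3 - <<'E'
from wr import *
R,o=frame(*H);show(o+R@[0,0,.032],toolR(R,90));print(arm.get_obs()["torque"].round(2))
E
```

```text
t 6.05 shift mm [ 1.9  0.5 -1. ] turn [ 0.026 -0.008 -0.038] ang 0.047 q [ 0.48  0.04  2.2  -0.53  0.5  -0.69] f [-0.9 -0.  -0.5] w 0.155 pos [0.5001 0.2241 0.1637]
[ 0.35  0.2  -0.53]
```

>>> servo_tool --increments '[[[0,0,0],[0.015,0,-0.026],0],[[-3,0.1,5.2],[0,0,0],0],[[-5,0.1,8.7],[0,0,0],0],[[-5,0.1,8.7],[0,0,0],0],[[-5,0.1,8.7],[0,0,0],0],[[-10,0.2,17.3],[0,0,0],0],[[-10,0.2,17.3],[0,0,0],0],[[0,0,0],[0,0,0],0]]'

```text
t: 6.85
ee_pos: [0.4558, 0.2229, 0.2302]
tcp_rot: [-1.416, 0.842, 0.815]
ft_force: [-0.3, 0.1, -2.9]
gripper_width: 0.154
```

```bash
python3 - <<'E'
from wr import *
R,o=frame(*H);show(o+R@[0,0,.032],toolR(R,90));print(arm.get_obs()["torque"].round(2))
T=arm.camera("scene");W=wrist("w3")["pixels"];pickle.dump(T,open("scene3.pkl","wb"))
cv2.imwrite("pics/m3.png",np.hstack([cv2.resize(T["pixels"][180:340,180:340],(400,400),interpolation=cv2.INTER_CUBIC),cv2.resize(W,(400,250))[:, :].copy() if 0 else cv2.copyMakeBorder(cv2.resize(W,(400,250)),0,150,0,0,0)]))
E
```

```text
t 6.85 shift mm [ 46.2   1.7 -67.5] turn [ 0.015 -0.016 -0.012] ang 0.025 q [ 0.53 -0.14  2.21 -0.43  0.68 -0.75] f [-0.3  0.1 -2.9] w 0.154 pos [0.4558 0.2229 0.2302]
[0.03 0.53 0.01]
```

View pics/m3.png

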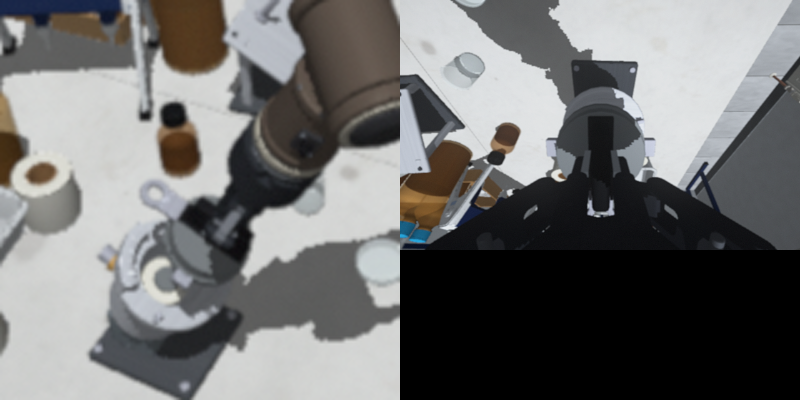

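```bash
python3 - <<'E'
from wr import *
w=load("w3.pkl");Rp,op=frame(*P);Rt=toolR(Rp,90);M=np.eye(4);M[:3,:3]=Rt
for pos in([.5,-.05,.33],[.58,-.03,.33],[.62,-.05,.33],[.62,-.05,.30],[.64,-.06,.32]):
    M[:3,3]=pos;w["world_to_cam"]=np.linalg.inv(M@w["tool_from_camera"])
    print(pos,[proj(w,op+Rp@[0,0,h]).round(0) for h in(0,.05)],[proj(w,op+Rp@[x,y,0]).round(0) for x,y in((.027,.07),(.027,-.07),(-.137,.07))])
for pos in([.58,-.03,.33],[.62,-.05,.33]):show(pos,Rt)
cv2.imwrite("pics/eye.png",cv2.resize(w["pixels"][290:380,240:400],(800,450),interpolation=cv2.INTER_CUBIC))
E
```

```text
[0.5, -0.05, 0.33] [array([202., 151.]), array([184., 157.])] [array([257., 172.]), array([151., 172.]), array([248.,  31.])]
[0.58, -0.03, 0.33] [array([165.,  94.]), array([137.,  90.])] [array([233., 120.]), array([105., 120.]), array([218., -62.])]
[0.62, -0.05, 0.33] [array([173.,  58.]), array([143.,  47.])] [array([248.,  88.]), array([107.,  88.]), array([ 233., -123.])]
[0.62, -0.05, 0.3] [array([163.,  74.]), array([128.,  66.])] [array([243., 106.]), array([ 92., 106.]), array([ 226., -118.])]
[0.64, -0.06, 0.32] [array([175.,  42.]), array([142.,  27.])] [array([255.,  75.]), array([103.,  75.]), array([ 241., -158.])]
t 6.95 shift mm [ 124.6 -252.2  102.1] turn [ 0.022 -0.105  0.101] ang 0.147 q [ 0.53 -0.14  2.21 -0.43  0.68 -0.75] f [-0.3  0.5 -3.3] w 0.156 pos [0.4554 0.2222 0.2279]
t 6.95 shift mm [ 164.6 -272.2  102.1] turn [ 0.022 -0.105  0.101] ang 0.147 q [ 0.53 -0.14  2.21 -0.43  0.68 -0.75] f [-0.3  0.5 -3.3] w 0.156 pos [0.4554 0.2222 0.2279]
```

View pics/eye.png

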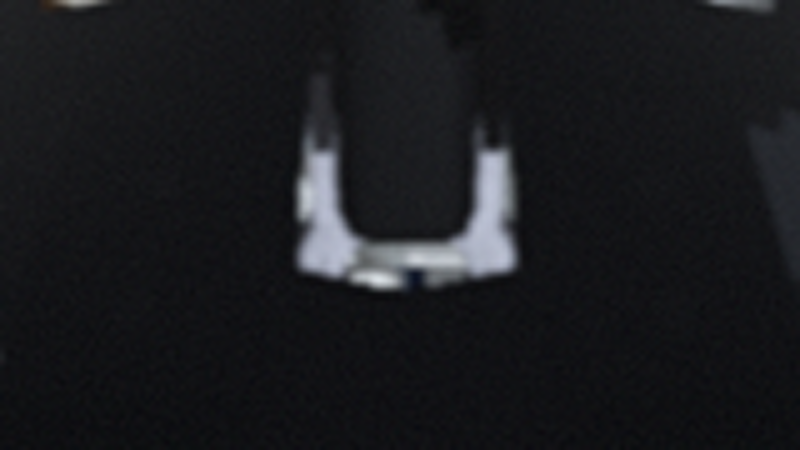

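>>> servo_tool --increments '[[[6,-10,30],[0,0,0],0],[[6,-20,30],[0.003,-0.015,0.014],0],[[10,-34,20],[0.003,-0.015,0.014],0],[[10,-36,12],[0.003,-0.015,0.014],0],[[12,-38,8],[0.003,-0.015,0.014],0],[[12,-38,2],[0.003,-0.015,0.014],0],[[12,-38,0],[0.003,-0.015,0.014],0],[[10,-34,0],[0.003,-0.015,0.014],0],[[7,-24,0],[0,0,0],0],[[0,0,0],[0,0,0],0],[[0,0,0],[0,0,0],0],[[0,0,0],[0,0,0],0]]'

```text
t: 8.15
ee_pos: [0.5339, -0.0651, 0.3176]
tcp_rot: [-1.489, 0.709, 0.834]
ft_force: [0.2, 0.4, -2.6]
gripper_width: 0.151
```

```bash
python3 - <<'E'
from wr import *
c=wrist("w4");Rp,op=frame(*P);Rt=toolR(Rp,90);show([.54,-.05,.33],Rt)
im=c["pixels"].copy()
for q in([0,0,0],[0,0,.05],[.027,.07,0],[.027,-.07,0],[-.137,.07,0],[-.137,-.07,0]):
    u=proj(c,op+Rp@q);print(q,u.round(1));cv2.circle(im,tuple(u.astype(int)),1,(0,0,255),-1)
u=proj(c,op+Rp@[0,0,.03]).astype(int);x0=max(u[0]-100,0);y0=max(u[1]-75,0);print(x0,y0)
cv2.imwrite("pics/w4a.png",cv2.resize(im[y0:y0+150,x0:x0+200],(800,600),interpolation=cv2.INTER_CUBIC))
# bar end offset in tool
M=c["tool_from_camera"]
for d in(-2,0,2):
    q=np.linalg.inv(M)@np.r_[(.0338-.059),-.032-d/1e3,0,1];print(d,c["cy"]+c["fy"]*q[1]/q[2])
E
```

```text
t 8.2 shift mm [ 6.4 14.7 12.6] turn [ 0.016 -0.022 -0.005] ang 0.028 q [-0.33 -0.26  2.15  0.33  0.73 -2.19] f [-0.4  0.3 -4.1] w 0.152 pos [ 0.5336 -0.0647  0.3174]
[0, 0, 0] [208.7 140.3]
[0, 0, 0.05] [190.3 143.5]
[0.027, 0.07, 0] [268.6 163.7]
[0.027, -0.07, 0] [153.  162.4]
[-0.137, 0.07, 0] [263.    9.1]
[-0.137, -0.07, 0] [131.1   7.9]
98 67
-2 334.74967786792024
0 338.17154252130115
2 341.5657108982119
```

View pics/w4a.png

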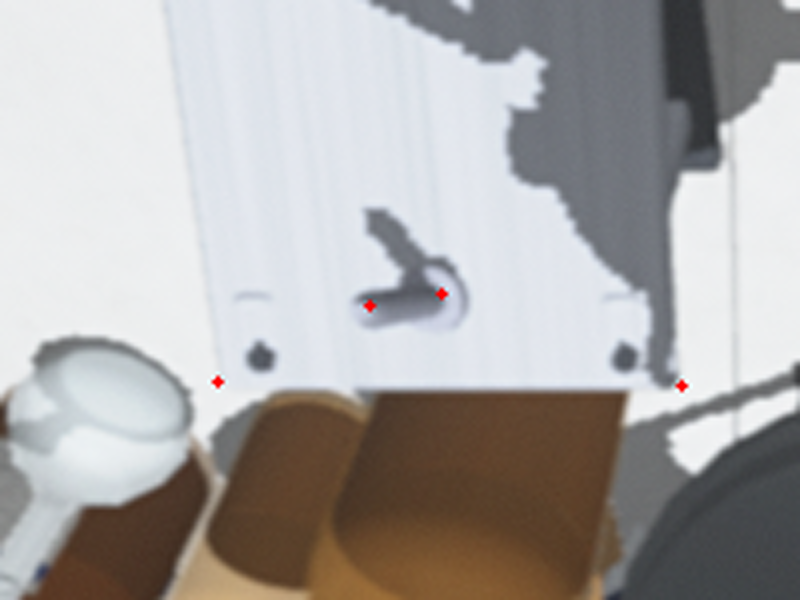

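```bash
python3 - <<'E'
from wr import *
c=load("w4.pkl");ob=[([.027,-.07,0],(225,390)),([.027,.07,0],(678,387)),([0,0,.006],(443,293)),([0,0,.05],(361,308))]
def res(p):
    R,o=frame(p[0],p[1],.12+p[3],p[2],np.radians(35))
    return np.r_[np.concatenate([proj(c,o+R@q)-(np.array(u)/4+[98,67]) for q,u in ob]),p[3]*200]
f=least_squares(res,list(P[:2])+[P[3],0]);print(f.x,f.fun.round(2))
p=f.x;R,o=frame(p[0],p[1],.12+p[3],p[2],np.radians(35))
print("tip new",o+R@[0,0,.05]);R0,o0=frame(*P);print("tip old",o0+R0@[0,0,.05])
E
```

```text
[ 0.63132506 -0.19322147  0.11850388 -0.00070962] [ 0.04 -0.44  0.95 -0.77 -2.25  0.96  1.13  0.19 -0.14]
tip new [ 0.60284737 -0.19661207  0.16024798]
tip old [ 0.60123596 -0.19506333  0.1609576 ]
```

```bash
sed -i 's/^P=.*/P=(0.6307,-0.193,.12,0.102,np.radians(35))/' wr.py; python3 - <<'E'
from wr import *
R,o=frame(*P);show(o+R@[-.068,0,.0858],toolR(R,90));print(R.round(3),o+R@[-.068,0,.0858])
E
```

```text
t 8.2 shift mm [  -7.3 -139.  -166.1] turn [ 0.016 -0.022  0.007] ang 0.028 q [-0.33 -0.26  2.15  0.33  0.73 -2.19] f [-0.4  0.3 -4.1] w 0.152 pos [ 0.5336 -0.0647  0.3174]
[[ 0.815 -0.102 -0.571]
 [ 0.083  0.995 -0.058]
 [ 0.574  0.     0.819]] [ 0.5263301  -0.2036828   0.15128005]
```

>>> servo_tool --increments '[[[-13,-36,-20],[0.004,-0.006,0.002],0],[[-13,-36,-27],[0.004,-0.006,0.002],0],[[-13,-36,-27],[0.004,-0.006,0.002],0],[[-13,-36,-27],[0.004,-0.006,0.002],0],[[0,0,0],[0,0,0],0],[[11,1,-16],[0,0,0],0],[[11,1,-16],[0,0,0],0],[[11,1,-16],[0,0,0],0],[[0,0,0],[0,0,0],0]]'

```text
t: 9.1
ee_pos: [0.5235, -0.1941, 0.1786]
tcp_rot: [-1.497, 0.687, 0.833]
ft_force: [-0.2, 0.4, -4.9]
gripper_width: 0.153
```

```bash
python3 - <<'E'
from wr import *
R,o=frame(*P);show(o+R@[-.068,0,.0858],toolR(R,90))
E
```

```text
t 9.1 shift mm [  2.8  -9.6 -27.3] turn [ 0.013 -0.007 -0.006] ang 0.016 q [-0.66  0.02  2.22  0.78  0.58 -2.94] f [-0.2  0.4 -4.9] w 0.153 pos [ 0.5235 -0.1941  0.1786]
```

```bash
cat >> wr.py <<'E'
def hang(h,d):
    R,o=frame(*P);R2=R@Ro.from_euler("z",d).as_matrix();return o+R2@[-.068,0,h],toolR(R2,90)
E
python3 - <<'E'
from wr import *
for d in(-.08,-.12):show(*hang(.0858,d))
print(arm.get_obs()["q"])
E
```

```text
t 9.1 shift mm [  2.5  -4.2 -27.2] turn [ 0.059 -0.002 -0.071] ang 0.092 q [-0.66  0.02  2.22  0.78  0.58 -2.94] f [-0.2  0.4 -4.9] w 0.153 pos [ 0.5235 -0.1941  0.1786]
t 9.1 shift mm [  2.4  -1.5 -27. ] turn [ 0.081 -0.    -0.104] ang 0.132 q [-0.66  0.02  2.22  0.78  0.58 -2.94] f [-0.2  0.4 -4.9] w 0.153 pos [ 0.5235 -0.1941  0.1786]
[-0.65614673  0.02410556  2.21821595  0.78421187  0.5761128  -2.9397202 ]
```

>>> servo_tool --increments '[[[0,-1.5,-2],[0.035,-0.001,-0.044],0],[[0,-1.5,-3],[0.035,-0.001,-0.044],0],[[1,0,-8],[0,0,0],0],[[1,0,-8],[0,0,0],0],[[0,0,0],[0,0,0],0]]'

```text
t: 9.6
ee_pos: [0.5278, -0.1939, 0.1595]
tcp_rot: [-1.402, 0.704, 0.782]
ft_force: [-0.6, -0.2, -3.4]
gripper_width: 0.155
```

```bash
python3 - <<'E'
from wr import *
for d in(-.08,-.1,-.12):show(*hang(.0858,d))
E
```

```text
t 9.6 shift mm [-1.8 -4.4 -8. ] turn [-0.008  0.004  0.01 ] ang 0.014 q [-0.66  0.07  2.23  0.87  0.55 -2.93] f [-0.6 -0.2 -3.4] w 0.155 pos [ 0.5278 -0.1939  0.1595]
t 9.6 shift mm [-1.8 -3.  -8. ] turn [ 0.003  0.005 -0.006] ang 0.008 q [-0.66  0.07  2.23  0.87  0.55 -2.93] f [-0.6 -0.2 -3.4] w 0.155 pos [ 0.5278 -0.1939  0.1595]
t 9.6 shift mm [-1.9 -1.7 -7.9] turn [ 0.015  0.006 -0.023] ang 0.027 q [-0.66  0.07  2.23  0.87  0.55 -2.93] f [-0.6 -0.2 -3.4] w 0.155 pos [ 0.5278 -0.1939  0.1595]
```

```bash
python3 - <<'E'
from wr import *
for d in(-.35,-.4):show(*hang(.0858,d))
E
```

```text
t 9.6 shift mm [-0.4 13.7 -5.8] turn [ 0.146  0.02  -0.211] ang 0.257 q [-0.66  0.07  2.23  0.87  0.55 -2.93] f [-0.6 -0.2 -3.4] w 0.155 pos [ 0.5278 -0.1939  0.1595]
t 9.6 shift mm [ 0.3 17.  -5.1] turn [ 0.175  0.022 -0.252] ang 0.307 q [-0.66  0.07  2.23  0.87  0.55 -2.93] f [-0.6 -0.2 -3.4] w 0.155 pos [ 0.5278 -0.1939  0.1595]
```

>>> servo_tool --increments '[[[0,5,-1],[0.05,0.006,-0.072],0],[[0,5,-1.5],[0.05,0.006,-0.072],0],[[0,5,-1.5],[0.05,0.006,-0.072],0],[[0,1,-1.5],[0.014,0.003,-0.02],0],[[0,0,0],[0,0,0],0],[[0,0,0],[0,0,0],0]]'

```text
t: 10.2
ee_pos: [0.5276, -0.1781, 0.1535]
tcp_rot: [-1.134, 0.791, 0.649]
ft_force: [0.6, 0.5, -3.8]
gripper_width: 0.152
```

```bash
python3 - <<'E'
from wr import *
show(*hang(.0858,-.38))
e=arm.get_obs();Rt=Ro.from_rotvec(e["tcp_rot"]).as_matrix();Cx=-Rt[:,1]
eye=e["ee_pos"]+Rt[:,0]*.0338-Rt[:,0]*.021+Cx*.068
Rp,op=frame(*P);print("eye in peg",(Rp.T@(eye-op)*1e3).round(1))
S=arm.camera("scene");T=arm.camera("top");pickle.dump((S,T),open("hov.pkl","wb"))
tip=op+Rp@[0,0,.05];ims=[]
for c in(S,T):
    im=c["pixels"].copy();u=proj(c,eye);v=proj(c,tip);print(u.round(1),v.round(1))
    x,y=int(u[0])-32,int(u[1])-24;k=cv2.resize(im[y:y+48,x:x+64],(400,300),interpolation=cv2.INTER_CUBIC)
    for q,col in((u,(0,0,255)),(v,(0,255,0))):
        cv2.circle(k,tuple(((q-[x,y]+.5)*6.25).astype(int)),2,col,-1)
    ims.append(k)
cv2.imwrite("pics/hov.png",np.hstack(ims))
E
```

```text
t 10.2 shift mm [ 0.1 -0.   0.5] turn [-0.004 -0.001  0.008] ang 0.009 q [-0.62  0.07  2.24  0.88  0.52 -2.62] f [ 0.6  0.5 -3.8] w 0.152 pos [ 0.5276 -0.1781  0.1535]
eye in peg [-0.6 -0.5 72.6]
[295.3 174.6] [291.6 178.4]
[327.8 173.2] [327.  169.9]
```

View pics/hov.png

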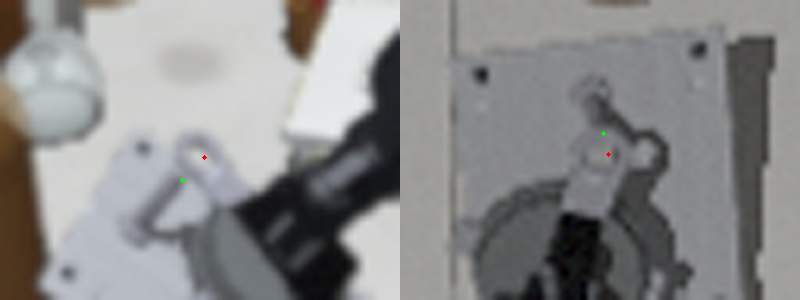

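>>> servo_tool --increments '[[[4.8,0.9,-5.8],[0,0,0],0],[[4.3,0.5,-6.1],[0,0,0],0],[[4.3,0.5,-6.1],[0,0,0],0],[[0,0,0],[0,0,0],0]]'

```text
t: 10.7
ee_pos: [0.5425, -0.1771, 0.1344]
tcp_rot: [-1.135, 0.791, 0.648]
ft_force: [-0.5, -0.1, -3.4]
gripper_width: 0.156
```

```bash
cat >> wr.py <<'E'
def eyepos(hg=.0338):
    e=arm.get_obs();Rt=Ro.from_rotvec(e["tcp_rot"]).as_matrix()
    eye=e["ee_pos"]+Rt[:,0]*(hg-.021)-Rt[:,1]*.068
    Rp,op=frame(*P);print("eye in peg",(Rp.T@(eye-op)*1e3).round(1),"F in peg",(Rp.T@e["ft_force"]).round(1),"tau",e["torque"].round(2),"q",e["q"].round(2),"t",round(float(e["t"]),2))
E
python3 -c "
from wr import *
eyepos();show(*hang(.0858-.0222,-.38))"
```

```text
eye in peg [ 0.7 -1.  48.5] F in peg [-2.4 -0.  -2.5] tau [-0.03  0.67  0.01] q [-0.6   0.13  2.23  0.94  0.47 -2.67] t 10.7
t 10.7 shift mm [-2.2  0.2  1.5] turn [-0.002  0.     0.009] ang 0.009 q [-0.6   0.13  2.23  0.94  0.47 -2.67] f [-0.5 -0.1 -3.4] w 0.156 pos [ 0.5425 -0.1771  0.1344]
```

>>> servo_tool --increments '[[[3,1,-4.4],[0,0,0],0],[[3,0.6,-4.4],[0,0,0],0],[[3,0.4,-4.4],[0,0,0],0],[[0,0,0],[0,0,0],0]]'

```text
t: 11.1
ee_pos: [0.5523, -0.1747, 0.1192]
tcp_rot: [-1.134, 0.792, 0.648]
ft_force: [-0.0, 0.1, -3.5]
gripper_width: 0.156
```

```bash
python3 - <<'E'
from wr import *
eyepos()
S=arm.camera("scene");T=arm.camera("top");Rp,op=frame(*P);ims=[]
for c in(S,T):
    u=proj(c,op+Rp@[0,0,.04]);x,y=int(u[0])-32,int(u[1])-24;ims.append(cv2.resize(c["pixels"][y:y+48,x:x+64],(400,300),interpolation=cv2.INTER_CUBIC))
cv2.imwrite("pics/ins.png",np.hstack(ims))
E
```

```text
eye in peg [ 0.1  0.4 30.3] F in peg [-2.   0.1 -2.9] tau [-0.06  0.67  0.  ] q [-0.58  0.17  2.22  1.    0.44 -2.72] t 11.1
```

View pics/ins.png

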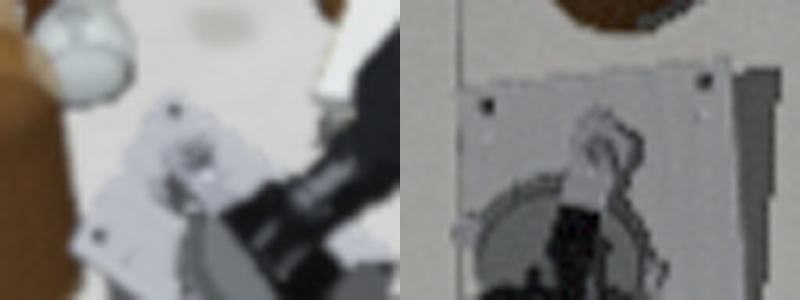

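```bash
python3 - <<'E'
from wr import *
show(*hang(.008+.0338+.001,-.24))
E
```

```text
t 11.2 shift mm [ -1.5 -10.   -2.6] turn [-0.082 -0.008  0.124] ang 0.149 q [-0.58  0.17  2.22  1.    0.44 -2.72] f [ 0.1 -0.5 -3.5] w 0.155 pos [ 0.5524 -0.1749  0.1198]
```

>>> servo_tool --increments '[[[-0.5,-3.3,-0.5],[-0.027,-0.003,0.041],0],[[-0.5,-3.3,-0.5],[-0.027,-0.003,0.041],0],[[-0.5,-3.3,-0.5],[-0.027,-0.003,0.041],0],[[0,0,0],[0,0,0],0]]'

```text
t: 11.6
ee_pos: [0.5512, -0.1855, 0.1193]
tcp_rot: [-1.273, 0.748, 0.719]
ft_force: [-0.5, -0.4, -2.8]
gripper_width: 0.153
```

```bash
python3 - <<'E'
from wr import *
eyepos();show(*hang(.008+.0338,-.24))
E
```

```text
eye in peg [ 1.6 -0.2 31.7] F in peg [-2.  -0.3 -1.9] tau [-0.03  0.63  0.03] q [-0.61  0.18  2.21  1.    0.46 -2.9 ] t 11.6
t 11.6 shift mm [ 0.2  0.6 -2.9] turn [ 0.003  0.003 -0.004] ang 0.006 q [-0.61  0.18  2.21  1.    0.46 -2.9 ] f [-0.5 -0.4 -2.8] w 0.153 pos [ 0.5512 -0.1855  0.1193]
```

>>> servo_tool --increments '[[[0.3,0.4,-2.5],[0,0,0],0],[[0.5,0,-1.5],[0,0,0],0],[[0,0,0],[0,0,0],0]]'

```text
t: 11.9
ee_pos: [0.5519, -0.1854, 0.1168]
tcp_rot: [-1.274, 0.747, 0.717]
ft_force: [-0.7, 0.2, -3.4]
gripper_width: 0.154
```

```bash
python3 -c "
from wr import *
eyepos()"
```

```text
eye in peg [ 0.8 -0.2 29.4] F in peg [-2.5  0.3 -2.4] tau [-0.03  0.74  0.06] q [-0.61  0.19  2.21  1.02  0.46 -2.92] t 11.9
```

>>> servo_tool --increments '[[[0.6,0.1,-1.6],[0,0,0],0],[[0.6,0.1,-1.6],[0,0,0],0],[[0,0,0],[0,0,0],0]]'

```text
t: 12.2
ee_pos: [0.5524, -0.1856, 0.1174]
tcp_rot: [-1.276, 0.743, 0.714]
ft_force: [0.3, 0.4, -3.3]
gripper_width: 0.152
```

```bash
python3 -c "
from wr import *
eyepos()"
```

```text
eye in peg [ 1.6 -0.5 29.9] F in peg [-1.6  0.3 -2.9] tau [-0.06  0.65 -0.03] q [-0.61  0.19  2.21  1.03  0.46 -2.93] t 12.2
```

>>> servo_tool --increments '[[[1.2,0,-4.5],[0,0,0],0],[[0,0,0],[0,0,0],0]]'

```text
t: 12.4
ee_pos: [0.5535, -0.1863, 0.1185]
tcp_rot: [-1.279, 0.739, 0.711]
ft_force: [-0.4, -0.6, -5.1]
gripper_width: 0.153
```

```bash
python3 -c "
from wr import *
eyepos()"
```

```text
eye in peg [ 3.2 -1.1 30.6] F in peg [-3.3 -0.6 -3.9] tau [-0.1   0.98  0.  ] q [-0.61  0.19  2.21  1.04  0.46 -2.94] t 12.4
```

```bash
python3 -c "
from wr import *
show(*hang(.0418,-.32))"
```

```text
t 12.4 shift mm [-1.5  6.7 -1.3] turn [ 0.052  0.019 -0.07 ] ang 0.089 q [-0.61  0.19  2.21  1.04  0.46 -2.94] f [-0.4 -0.6 -5.1] w 0.153 pos [ 0.5535 -0.1863  0.1185]
```

>>> servo_tool --increments '[[[-0.8,3.4,-0.5],[0.026,0.01,-0.035],0],[[-0.8,3.4,-1],[0.026,0.01,-0.035],0],[[0,0,-1.5],[0,0,0],0],[[0,0,0],[0,0,0],0]]'

```text
t: 12.8
ee_pos: [0.5522, -0.1796, 0.117]
tcp_rot: [-1.193, 0.773, 0.679]
ft_force: [-3.8, -0.4, -0.5]
gripper_width: 0.15
```

```bash
python3 -c "
from wr import *
eyepos();show(*hang(.0418,-.32))"
```

```text
eye in peg [-0.1 -0.3 28.9] F in peg [-3.4 -0.   1.8] tau [-0.11  0.69 -0.06] q [-0.59  0.18  2.21  1.01  0.45 -2.81] t 12.8
t 12.8 shift mm [-0.1  0.1  0.2] turn [-0.001  0.001  0.003] ang 0.004 q [-0.59  0.18  2.21  1.01  0.45 -2.81] f [-3.8 -0.4 -0.5] w 0.15 pos [ 0.5522 -0.1796  0.117 ]
```

>>> servo_tool --increments '[[[0,0,0],[0,0,0],0.25],[[0,0,0],[0,0,0],0.4],[[0,0,0],[0,0,0],0.7],[[0,0,0],[0,0,0],1],[[0,0,0],[0,0,0],1],[[0,0,0],[0,0,0],1],[[-5.7,-0.6,8.2],[0,0,0],1],[[-11,-1.2,16],[0,0,0],1],[[-17,-1.8,24],[0,0,0],1],[[-17,-1.8,24],[0,0,0],1],[[0,0,0],[0,0,0],1],[[0,0,0],[0,0,0],1]]'

```text
t: 14.0
ee_pos: [0.5028, -0.186, 0.1925]
tcp_rot: [-1.196, 0.771, 0.676]
ft_force: [-0.1, 0.1, -0.9]
gripper_width: 1.0
```

```bash
python3 - <<'E'
from wr import *
eyepos();c=wrist("w5");S=arm.camera("scene");T=arm.camera("top");pickle.dump((S,T),open("rel.pkl","wb"));Rp,op=frame(*P)
ims=[cv2.resize(c["pixels"],(480,300))]
u=proj(T,op+Rp@[-.04,0,.02]);x,y=int(u[0])-35,int(u[1])-33;ims.append(cv2.resize(T["pixels"][y:y+66,x:x+70],(318,300),interpolation=cv2.INTER_CUBIC))
cv2.imwrite("pics/rel.png",np.hstack(ims))
E
```

```text
eye in peg [  2.5  -1.6 119.5] F in peg [-0.6  0.1 -0.7] tau [-0.08  0.3   0.01] q [-0.68 -0.05  2.26  0.78  0.61 -2.61] t 14.0
```

View pics/rel.png

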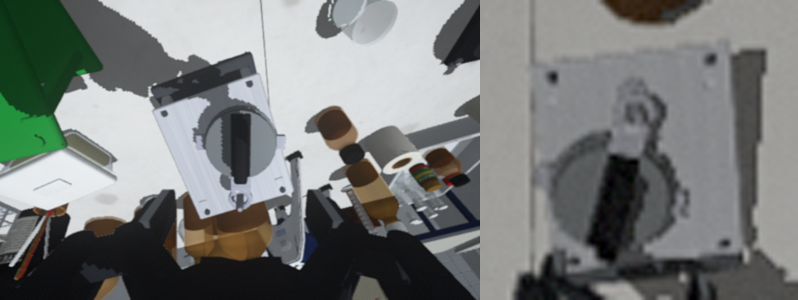

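>>> servo_tool --increments '[[[0,0,0],[0.085,0.0086,-0.122],1],[[0,0,0],[0.085,0.0086,-0.122],1],[[0,0,0],[0.085,0.0086,-0.122],1],[[0,0,0],[0.085,0.0086,-0.122],1],[[0,0,0],[0.085,0.0086,-0.122],1],[[0,0,0],[0.085,0.0086,-0.122],1],[[0,0,0],[0.085,0.0086,-0.122],1],[[0,0,0],[0.085,0.0086,-0.122],1],[[0,0,0],[0.085,0.0086,-0.122],1],[[0,0,0],[0.085,0.0086,-0.122],1],[[0,0,0],[0.085,0.0086,-0.122],1],[[0,0,0],[0.085,0.0086,-0.122],1],[[0,0,0],[0.085,0.0086,-0.122],1],[[0,0,0],[0.085,0.0086,-0.122],1],[[0,0,0],[0.085,0.0086,-0.122],1],[[0,0,0],[0.085,0.0086,-0.122],1],[[0,0,0],[0.085,0.0086,-0.122],1],[[0,0,0],[0.085,0.0086,-0.122],1],[[0,0,0],[0.085,0.0086,-0.122],1],[[0,0,0],[0.085,0.0086,-0.122],1]]'

```text
t: 16.15
ee_pos: [0.4999, -0.1724, 0.1608]
tcp_rot: [1.575, 0.78, -0.731]
ft_force: [-0.2, -0.5, -0.3]
gripper_width: 1.001
```

```bash
cat >> wr.py <<'E'
def hang2(h,d):
    p,Rt=hang(h,d);return p,Rt@np.diag([1,-1,-1])
E
python3 -c "
from wr import *
show(*hang2(.1318,-.32))"
```

```text
t 16.15 shift mm [  0.8 -12.4  30.2] turn [ 0.053  0.025 -0.124] ang 0.137 q [-0.68  0.01  2.3   0.91  0.58  0.25] f [-0.2 -0.5 -0.3] w 1.001 pos [ 0.4999 -0.1724  0.1608]
```

>>> servo_tool --increments '[[[0.5,-6,10],[0.026,0.013,-0.062],1],[[0.5,-6,6],[0.026,0.013,-0.062],1],[[0,0,0],[0,0,0],1]]'

```text
t: 16.45
ee_pos: [0.4997, -0.1822, 0.1718]
tcp_rot: [1.683, 0.737, -0.837]
ft_force: [-0.3, -0.1, -0.3]
gripper_width: 1.005
```

```bash
python3 -c "
from wr import *
show(*hang2(.044,-.32));show(*hang2(.1318,-.32))
c=wrist('w6');g=c['pixels'].max(2)
R,o=frame(*P);R2=R@Ro.from_euler('z',-.32).as_matrix()
for q in([-.032-.068,0,.051],[.032-.068,0,.051],[0,0,.032]):print(proj(c,o+R2@[q[0],q[1],q[2]]).round(1))
for v in range(120,300,12):
    r=np.where(g[v,260:380]<45)[0]+260
    print(v,(r.min(),r.max(),len(r)) if len(r) else None)
"
```

```text
t 16.45 shift mm [ 51.1   2.6 -52.8] turn [-0.009 -0.01   0.005] ang 0.014 q [-0.68 -0.01  2.27  0.81  0.59  0.5 ] f [-0.3 -0.1 -0.3] w 1.005 pos [ 0.4997 -0.1822  0.1718]
t 16.45 shift mm [ 1.  -2.6 19.2] turn [-0.009 -0.01   0.005] ang 0.014 q [-0.68 -0.01  2.27  0.81  0.59  0.5 ] f [-0.3 -0.1 -0.3] w 1.005 pos [ 0.4997 -0.1822  0.1718]
[320.1 240.9]
[319.1 157.9]
[318.7 104.5]
120 None
132 None
144 None
156 (np.int64(308), np.int64(334), 27)
168 (np.int64(308), np.int64(335), 28)
180 (np.int64(308), np.int64(335), 28)
192 (np.int64(309), np.int64(335), 27)
204 (np.int64(309), np.int64(335), 27)
216 (np.int64(309), np.int64(335), 27)
228 (np.int64(309), np.int64(335), 27)
240 (np.int64(312), np.int64(331), 20)
252 (np.int64(347), np.int64(379), 24)
264 (np.int64(341), np.int64(342), 2)
276 None
288 None
```

>>> servo_tool --increments '[[[9.7,-1.6,6.6],[-0.009,-0.01,0.005],1],[[8.3,0.8,-11.9],[0,0,0],1],[[8.3,0.8,-11.9],[0,0,0],1],[[8.3,0.8,-11.9],[0,0,0],1],[[8.3,0.8,-11.9],[0,0,0],1],[[6,0.6,-9],[0,0,0],1],[[0,0,0],[0,0,0],1]]'

```text
t: 17.2
ee_pos: [0.5527, -0.1781, 0.117]
tcp_rot: [1.669, 0.736, -0.82]
ft_force: [-0.3, -0.1, 0.9]
gripper_width: 0.998
```

```bash
python3 -c "
from wr import *
show(*hang2(.044,-.32))"
```

```text
t 17.2 shift mm [-1.9 -1.6  2. ] turn [ 0.002  0.    -0.01 ] ang 0.01 q [-0.59  0.18  2.21  1.01  0.45  0.33] f [-0.3 -0.1  0.9] w 0.998 pos [ 0.5527 -0.1781  0.117 ]
```

>>> servo_tool --increments '[[[-2,-1.6,2.5],[0,0,-0.01],0.6],[[0,0,0],[0,0,0],0.3],[[0,0,0],[0,0,0],0.1],[[0,0,0],[0,0,0],0],[[0,0,0],[0,0,0],0],[[0,0,0],[0,0,0],0],[[0,0,0],[0,0,0],0]]'

```text
t: 17.9
ee_pos: [0.5507, -0.1806, 0.121]
tcp_rot: [1.673, 0.725, -0.827]
ft_force: [2.2, 0.7, -3.1]
gripper_width: 0.151
```

```bash
python3 -c "
from wr import *
show(*hang2(.044,-.32));show(*hang2(.046,0))"
```

```text
t 17.9 shift mm [ 0.1  0.9 -2. ] turn [0.005 0.002 0.001] ang 0.005 q [-0.6   0.17  2.21  0.99  0.45  0.34] f [ 2.2  0.7 -3.1] w 0.151 pos [ 0.5507 -0.1806  0.121 ]
t 17.9 shift mm [ -1.7 -20.8  -2.4] turn [-0.178 -0.016  0.263] ang 0.318 q [-0.6   0.17  2.21  0.99  0.45  0.34] f [ 2.2  0.7 -3.1] w 0.151 pos [ 0.5507 -0.1806  0.121 ]
```

>>> servo_tool --increments '[[[-1,-3.5,1],[-0.03,-0.003,0.044],0],[[0,-4.3,0],[-0.037,-0.003,0.055],0],[[-0.5,-4.3,-0.6],[-0.037,-0.003,0.055],0],[[-0.6,-4.3,-0.8],[-0.037,-0.003,0.055],0],[[-0.6,-4.3,-0.8],[-0.037,-0.003,0.055],0],[[0,0,0],[0,0,0],0]]'

```text
t: 18.5
ee_pos: [0.549, -0.2037, 0.1201]
tcp_rot: [1.378, 0.815, -0.667]
ft_force: [-0.0, -0.3, -3.0]
gripper_width: 0.149
```

```bash
python3 -c "
from wr import *
show(*hang2(.045,0));eyepos()"
```

```text
t 18.5 shift mm [ 0.6  2.4 -2.2] turn [ 0.009  0.001 -0.007] ang 0.012 q [-0.64  0.19  2.19  0.99  0.48 -0.02] f [-0.  -0.3 -3. ] w 0.149 pos [ 0.549  -0.2037  0.1201]
eye in peg [-135.4   -3.1   34.5] F in peg [-1.8 -0.3 -2.4] tau [-0.14  0.39 -0.12] q [-0.64  0.19  2.19  0.99  0.48 -0.02] t 18.5
```

>>> servo_tool --increments '[[[0.7,2,-2.8],[0.005,0,-0.005],0],[[0.5,0,-2],[0,0,0],0],[[0,0,0],[0,0,0],0]]'

```text
t: 18.8
ee_pos: [0.5496, -0.2028, 0.119]
tcp_rot: [1.387, 0.809, -0.668]
ft_force: [3.2, 0.6, -3.2]
gripper_width: 0.148
```

```bash
python3 -c "
from wr import *
show(*hang2(.045,0));eyepos()"
```

```text
t 18.8 shift mm [ 0.   1.5 -1.1] turn [0.004 0.005 0.001] ang 0.007 q [-0.64  0.19  2.2   1.01  0.48 -0.03] f [ 3.2  0.6 -3.2] w 0.148 pos [ 0.5496 -0.2028  0.119 ]
eye in peg [-135.4   -1.7   32.9] F in peg [ 0.8  0.3 -4.5] tau [-0.02  0.32 -0.02] q [-0.64  0.19  2.2   1.01  0.48 -0.03] t 18.8
```

>>> servo_tool --increments '[[[1,0.8,-3],[0,0,0],0],[[0,0,0],[0,0,0],0]]'

```text
t: 19.0
ee_pos: [0.5499, -0.2033, 0.1188]
tcp_rot: [1.387, 0.804, -0.668]
ft_force: [1.6, 0.4, -3.4]
gripper_width: 0.148
```

```bash
python3 -c "
from wr import *
show(*hang2(.045,0));eyepos()"
```

```text
t 19.0 shift mm [-0.3  2.  -1. ] turn [0.007 0.008 0.003] ang 0.011 q [-0.64  0.19  2.2   1.02  0.47 -0.03] f [ 1.6  0.4 -3.4] w 0.148 pos [ 0.5499 -0.2033  0.1188]
eye in peg [-135.3   -2.3   32.4] F in peg [-0.6  0.2 -3.7] tau [-0.04  0.52  0.05] q [-0.64  0.19  2.2   1.02  0.47 -0.03] t 19.0
```

>>> servo_tool --increments '[[[0,0,0],[0,0,0],0.25],[[0,0,0],[0,0,0],0.4],[[0,0,0],[0,0,0],0.7],[[0,0,0],[0,0,0],1],[[0,0,0],[0,0,0],1],[[0,0,0],[0,0,0],1],[[-5.7,-0.6,8.2],[0,0,0],1],[[-11,-1.2,16],[0,0,0],1],[[-17,-1.8,24],[0,0,0],1],[[-17,-1.8,24],[0,0,0],1],[[-17,-1.8,24],[0,0,0],1],[[-17,-1.8,24],[0,0,0],1],[[0,0,0],[0,0,0],1],[[0,0,0],[0,0,0],1]]'

```text
t: 20.4
ee_pos: [0.459, -0.2103, 0.2431]
tcp_rot: [1.387, 0.808, -0.673]
ft_force: [0.1, 0.9, 0.2]
gripper_width: 0.998
```

```bash
python3 - <<'E'
from wr import *
eyepos();c=wrist("w7");S=arm.camera("scene");T=arm.camera("top");Rp,op=frame(*P)
im=c["pixels"].copy()
for q in([0,0,.05],[-.1,0,.067],[-.036,0,.067],[-.068,0,.067]):
    u=proj(c,op+Rp@q);cv2.circle(im,tuple(u.astype(int)),1,(0,0,255),-1)
ims=[cv2.resize(im[60:310,120:520],(400,250))]
def crop(c,w,h,a,b,p):
    u=proj(c,p);x,y=max(0,int(u[0])-w//2),max(0,int(u[1])-h//2);return cv2.resize(c["pixels"][y:y+h,x:x+w],(a,b),interpolation=cv2.INTER_CUBIC)
m=op+Rp@[-.04,0,.02]
top=cv2.resize(T["pixels"][130:280,160:400],(400,250))
cv2.imwrite("pics/fin.png",np.vstack([np.hstack([ims[0],top]),np.hstack([crop(S,80,60,400,300,m),crop(T,80,60,400,300,m)])]))
E
```

```text
eye in peg [-138.8    0.2  186.9] F in peg [0.2 0.9 0. ] tau [-0.09  0.26 -0.04] q [-0.81 -0.19  2.26  0.69  0.78  0.23] t 20.4
```

View pics/fin.png

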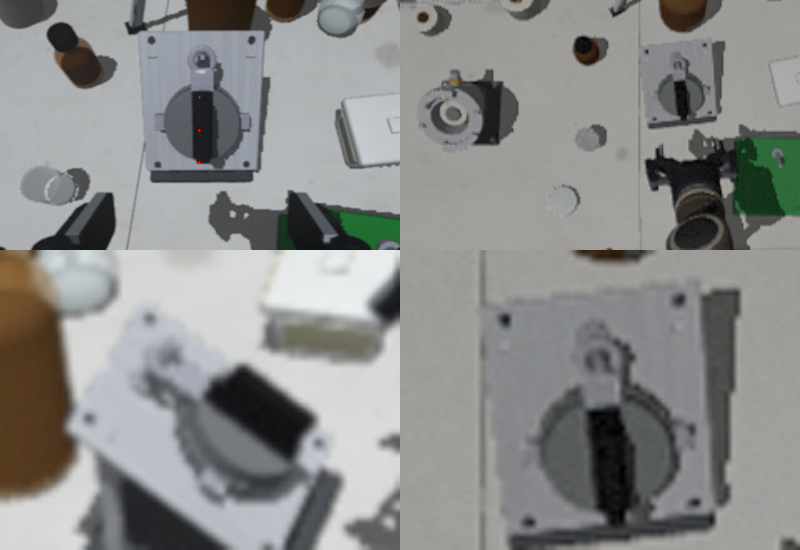

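The final views show the cover straight down the slope from the peg. The peg goes through the eye (wrist crop about 200,58), the disc lies on the board, and the bar matches the predicted points. The housing is open, and the beaker, dropper bottle and dish are where they were. The gripper is clear of everything.

```bash
python3 -c "
from workcell import arm
o=arm.get_obs();print(o['t'],o['ft_force']);print(arm.job_done())"
```

```text
20.55 [ 0.32347489 -0.83772248 -0.46259957]
the job is handed in; nothing more can be done
None
```

The cover is off the housing and hangs by its eye on the peg of the plain aluminium stand. I handed the job in at 20.6 s of the 46 s allowed.

- **Opening:** I gripped the bar and turned the cover anticlockwise until the wrist torque showed it was against the stop. I then lifted it straight off along the head's axis.
- **Hanging:** The last wrist joint came up against the end of its range, -2.94 rad. I therefore hung the cover about 0.3 rad askew first and let go. I then turned the gripper half round, took the bar again, straightened the cover about the peg and released it.
- **Last checks:** The final pictures show the peg through the eye and the cover in line down the slope, with its bar on the predicted points. The beaker, dropper bottle and petri dish look unmoved; I judged that by eye and did not measure it. The gripper is clear and the force reading is about 1 N, which is noise.
- **What was less certain:**
  - The two estimates of the peg's position differed by about 2 mm.
  - Before the final release the force reading showed no clear contact with the board. I judged by height that the cover was within about 1 mm of resting on it.

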